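Lock a solder reel on its spindle with an R-clip

TASK

Put the full blue solder reel on the red stand's upright spindle, right down on its seat, then lock it with the R-clip: feed the clip's straight leg through the spindle's cross-hole and push it gently home, until the bent leg has ridden over the spindle and snapped round it. The wire is swung a little in the clip's red tab, so see or feel where the leg points, and do not force it. Let go at the end, and leave the empty reel, the flux bottle and the screwdriver where they are.

Things in the scene. Friction and masses are not known exactly. Their poses are not given: they have to be found in the camera images.
- reel: full solder reel, blue flanges and silvery winding, standing upright; treat as a plain cylinder 56 mm across and 46 mm high (the flanges stand 2 mm proud of the winding) with a 22 mm bore right through along its z axis; 0.3 to 0.55 kg. Origin: centre of its underside, z up
- stand: red reel stand screwed to the bench: base plate 124 (x) x 104 (y) x 12 mm, steel seat disc 42 mm across whose top is 16 mm above the bench, and a plain steel spindle 16 mm thick standing upright at its middle, top 90 mm above the bench with a 6 mm taper. Origin: on the spindle's axis, at bench level, z up; x is the direction of the cross-hole
- stand_seat (a point): centre of the top of the stand's seat disc, on the spindle axis, 16 mm above the bench: the middle of the reel's underside comes here
- empty_reel: empty white reel, 56 mm across, 46 mm high, to be left alone. Origin: centre of its underside
- flux: amber flux bottle with a black cap, 32 mm across, 75 mm high, to be left alone. Origin: centre of its underside
- driver: screwdriver with a yellow handle, 170 mm long, lying on the bench along its x, handle to -x, to be left alone
- stand_hole (a point): centre of the cross-hole, on the spindle axis, 71 mm above the bench (9 mm above a seated reel). The plain hole runs right through along the stand's x axis, open at both ends, 6.2 mm wide and high, mouths only deburred; the clip may come from either end. Snapping the bent leg over takes about 3 to 8 N of push; 4 N sideways at the leg's tip swings the wire; over 25 N on the clip bends it
- clip: the R-clip's red pull-tab only: flat-sided, 24 long (x) x 20 wide (y) x 12 mm high, to be held across its y; clip 42 g. Origin: centre of its underside, z up. The coil of the steel wire (4.4 mm thick) sits in it and turns stiffly about the tab's z axis through the origin: both legs point out along +x, swung together by up to 0.28 rad either way. This pose does not tell how far: see or feel it
- clip_spring (a joint): how far the bent leg is sprung open (rad): 0 at rest and when home, about 0.1 over the spindle's widest place. In the wire's frame (tab frame turned by the swing) the straight leg's axis is at y = -5, z = 2.2 mm, round tip at x = 56; bent leg on the +y side, flared tip at x = 47. Home: spindle axis at x = 22, y = -5. On the way the flare meets the spindle at x = 43, the nose passes it at x = 33
Mind the look-alikes: they are no part of the job. Of the things that look like the reel, take the one that is nearest to the robot's base at the start. Of the things that look like the stand, take the one that is farthest from the robot's base at the start.

How it is judged:
On the way, in this order (a step that is already met when the one before it is completed fails the run):
1. the reel is right down on the stand's seat, on the spindle (horizontal distance between reel and stand_seat below 0.006 m and distance between reel and stand_seat below 0.007 m and angle between reel's own z axis and vertical below 0.08 rad), for 0.2 s.
2. the bent leg is riding over the spindle, with the tab at the height of the cross-hole (horizontal distance between clip and stand_hole below 0.045 m and z of clip in the frame of stand_hole between -0.0075 and 0.004 m and value of joint clip_spring above 0.06 rad).
At the end, for the whole second after the job is handed in: Clip home: middle of its tab within 26.5 mm of the spindle axis (22.6 when fully home), its underside 7.5 mm below to 4 mm above the hole's centre, bent leg snapped back (spring below 0.06 rad); reel on the seat (6 mm sideways, 7 mm in all, tilt below 0.08 rad); both at rest and let go (all of step 1 and horizontal distance between clip and stand_hole below 0.0265 m and z of clip in the frame of stand_hole between -0.0075 and 0.004 m and value of joint clip_spring below 0.06 rad and linear speed of each of clip, reel below 0.02 m/s); the robot touches nothing.
It fails at once if the clip is forced: more than 25 N between the clip and the stand (contact force between clip and stand above 25 N).
It fails at once if a bystander is moved by more than 20 mm (distance of any of empty_reel, flux, driver from where it was at the start of the episode above 0.02 m).
It also fails if it takes over 72 s, if anything falls off the work surface, if the arm or the gripper's body presses on something with over 40 N, if the wrist force passes 120 N, or if a joint passes its speed limit or range.

ROBOT

A 6-joint arm with a two-finger parallel gripper is mounted at the origin on the work surface. World frame = base frame: x ahead of the robot, y to its left, z up, the work surface at z = 0. Lengths are in m, angles in rad, forces in N, time in s.
With the tool pointing down it reaches from about 0.375 to 0.975 m from the base axis. Payload 3.8 kg.
Tool frame: the origin (TCP) lies midway between the tips of the shut fingers; the grasp point (between the pads) lies 19 mm behind it; x points along the fingers, y is the direction in which the jaws open and shut, and the axes are right-handed (so a half turn about x gives the same grasp; the last joint's range is limited). The gripper opens to 88 mm and grips with 3 to 60 N. Pads are 18 mm wide; open, the fingers measure 123 mm over their backs; the gripper's body (75 mm by 187 mm) begins 45 mm behind the grasp point.
Start: joints at [1.282, 0.264, 1.604, -0, 1.274, -0.037], TCP at [0.168, 0.654, 0.239] pointing down, gripper open.
Joint ranges: [-2.63, 2.63], [-0.94, 2.18], [0.31, 2.57], [-1.31, 4.45], [0, 2.66], [-2.55, 2.55]. Speed limits (rad/s): [2.57, 2.57, 3.14, 3.14, 3.14, 3.14].

INTERFACE

Orientations are given as a rotation vector (axis times angle).
In Python, from cell import manip, inverse_kinematics, cams, order gives the robot as it stands. Calls block until the motion is done:
- manip.move_pose(position, orientation): joint-space move of the TCP to a pose.
- manip.move_linear(position, rate=0.15, rot=None): straight line of the TCP; rot=None keeps the orientation; rate is the mean speed in m/s.
- manip.set_joints(angles): joint-space move.
- manip.set_gripper(opening, force=None): finger opening in m; force is the grip in N (None keeps the last); returns when the fingers have stopped.
- manip.dwell(seconds).
- inverse_kinematics(position, orientation): joint angles nearest the present ones, or None.
- manip.state(): the state.
- cams.capture(name): name is "side" or "top" or "wrist"; returns a dict with "image" (400x640x3 uint8, blue, green, red), "z_map" (400x640 float32, m along the optical axis (not along the pixel's ray), 0 where there is no reading), "intrinsics" (3x3 intrinsics, pixels), "position" and "orientation" of the camera in the world; the wrist camera has in their place "T_tool_cam" (4x4, takes a point from camera to tool coordinates, whose origin is the TCP and whose axes are the tool frame's). Camera axes: x right, y down, z forward; pixel columns grow to the right and rows downward; lengths in m; the calibration is good to about 2 mm. A picture is of the moment at which its call begins: read the wrist's pose just before it.
A pose or a line that the arm cannot do raises manip.IKError and nothing moves.
- order.close_job(): hands the job in, once; it reports no verdict.
The state is a dict: "clock": time; "joint_pos": joint angles; "joint_velocities": joint speeds; "tau": joint torques, N m; "tool_pos": TCP position; "tcp_rot": TCP orientation; "contact_force": force on the tool from outside, world axes, zero at the start; "moment": the same for the moment, N m; "gripper_width": finger opening in m.
Only numpy, scipy, OpenCV 4.12 (cv2) and the standard library are available. Lean on these libraries where they do the work, as an engineer would, in place of code of your own. Each camera call takes 0.05 s, during which the arm holds its last target. There are 200 camera calls.

## Working session

There is one attempt and no reset: what is moved stays moved. The work goes in short steps, each a Python script; the robot and the scene stay as the last script left them, time stands still between calls to the robot, and variables do not carry over. Pictures are saved under pics/ and viewed, about 8 in all and at most 12, crops included, and the job is handed in when it is done.

```bash
ls && mkdir -p pics && cat > h.py <<'E'
import numpy as np, cv2
from cell import manip, inverse_kinematics, cams, order
from scipy.spatial.transform import Rotation as R
def pose(c, T=None):
    """camera->world 4x4; T = tool pose 4x4 for wrist"""
    M=np.eye(4)
    if 'T_tool_cam' in c: return T@np.array(c['T_tool_cam'])
    o=np.array(c['orientation'],float)
    M[:3,:3]=o if o.shape==(3,3) else R.from_rotvec(o).as_matrix()
    M[:3,3]=c['position']; return M
def tool():
    s=manip.state(); M=np.eye(4); M[:3,:3]=R.from_rotvec(s['tcp_rot']).as_matrix(); M[:3,3]=s['tool_pos']; return M
def snap(n):
    T=tool(); c=cams.capture(n); c['M']=pose(c,T); return c
def ray(c,uv,z):
    """pixels onto plane z"""
    uv=np.atleast_2d(uv).astype(float)
    d=np.c_[uv,np.ones(len(uv))]@np.linalg.inv(np.array(c['intrinsics'])).T@c['M'][:3,:3].T
    o=c['M'][:3,3]; return o+d*((z-o[2])/d[:,2])[:,None]
def cloud(c):
    v,u=np.mgrid[:400,:640]; z=c['z_map']
    p=np.stack([u*z,v*z,z],-1)@np.linalg.inv(np.array(c['intrinsics'])).T
    return p@c['M'][:3,:3].T+c['M'][:3,3]
def proj(c,p):
    q=(np.atleast_2d(p)-c['M'][:3,3])@c['M'][:3,:3]@np.array(c['intrinsics']).T
    return q[:,:2]/q[:,2:]
def down(yaw):
    """tool pointing down, jaws (tool y) along world direction yaw"""
    y=np.array([np.cos(yaw),np.sin(yaw),0]);x=np.array([0,0,-1.])
    return R.from_matrix(np.c_[x,y,np.cross(x,y)]).as_rotvec()
E
python3 - <<'E'
from h import *
for n in ['top','side','wrist']:
    c=snap(n); cv2.imwrite(f'pics/a_{n}.png',c['image']); print(n,c['orientation'] if n!='wrist' else c['T_tool_cam'],c['M'][:3,3],np.array(c['intrinsics']).ravel())
    np.savez(f'pics/a_{n}.npz',image=c['image'],z_map=c['z_map'],M=c['M'],intrinsics=c['intrinsics'])
a=cv2.imread('pics/a_top.png');b=cv2.imread('pics/a_side.png')
print(manip.state())
E
```

```text
pics
top [-2.04142219  2.15262165 -0.25104203] [0.3693294  0.01814247 0.8940956 ] [381.54135604   0.         321.81472729   0.         381.54135604
 191.07881455   0.           0.           1.        ]
side [-2.06156299  0.40400179 -0.25277479] [ 0.26615224 -0.62390796  0.50612836] [379.60285279   0.         312.97945446   0.         379.60285279
 203.87086443   0.           0.           1.        ]
wrist [[ 1.03993132e-03 -3.15412230e-01  9.48954184e-01 -1.45478874e-01]
 [ 9.99999433e-01  5.46067074e-04 -9.14369216e-04  8.34405028e-04]
 [-2.29789401e-04  9.48954597e-01  3.15412619e-01 -8.09413679e-02]
 [ 0.00000000e+00  0.00000000e+00  0.00000000e+00  1.00000000e+00]] [0.08990008 0.67435056 0.38300944] [307.11871053   0.         318.36905406   0.         307.11871053
 202.51185221   0.           0.           1.        ]
{'clock': 0.15, 'joint_pos': array([ 1.28210393e+00,  2.64577312e-01,  1.60505833e+00, -6.80858442e-06,
        1.27371816e+00, -3.68916983e-02]), 'joint_velocities': array([-1.64774094e-03, -7.55288683e-04, -3.46801089e-03,  2.09171827e-03,
       -3.49345010e-05, -1.10283935e-03]), 'tau': array([ 3.26715262e-04, -5.02844381e+01, -3.57472980e+01,  7.29467813e-02,
        2.49013421e-02, -1.16498686e-04]), 'tool_pos': array([0.16801472, 0.65317952, 0.23767698]), 'tcp_rot': array([ 0.19630663,  1.56202161, -0.19904414]), 'contact_force': array([0.30177006, 0.43076508, 0.48860614]), 'moment': array([-0.02632828, -0.00977374, -0.03317942]), 'gripper_width': 0.08815264277327985}
```

View pics/a_top.png

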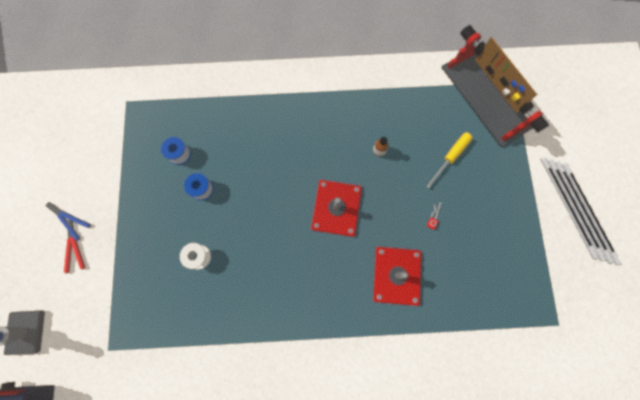

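View pics/a_side.png

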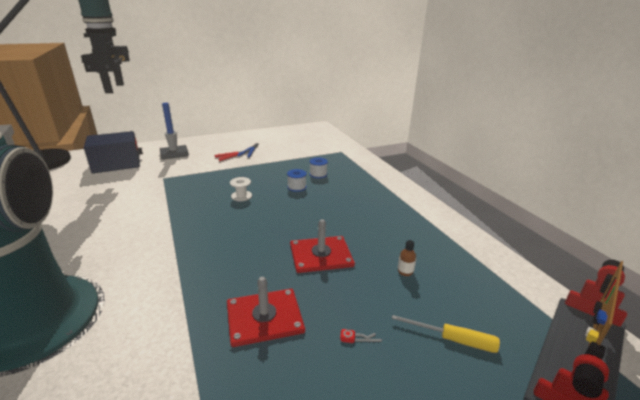

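The top view shows blue reels at px (175,150) and (198,187), stands at (337,208) and (398,276), and the clip at (433,220) with its legs pointing up in the image (+x). The empty reel is at (194,256), the flux at (381,147) and the driver around (450,160).

```bash
cat >> h.py <<'E'
def masks(im):
    h=cv2.cvtColor(im,cv2.COLOR_BGR2HSV)
    red=(cv2.inRange(h,(0,150,90),(6,255,255))|cv2.inRange(h,(174,150,90),(180,255,255)))
    blue=cv2.inRange(h,(104,140,70),(125,255,255))
    return red,blue
def blobs(m,amin):
    cs,_=cv2.findContours(m,cv2.RETR_EXTERNAL,cv2.CHAIN_APPROX_NONE)
    return [k for k in cs if cv2.contourArea(k)>amin]
E
python3 - <<'E'
from h import *
d=np.load('pics/a_top.npz');c=dict(image=d['image'],z_map=d['z_map'],M=d['M'],intrinsics=d['intrinsics'])
red,blue=masks(c['image'])
P=cloud(c)
def rect(k,z):
    w=ray(c,k[:,0,:],z)[:,:2]*1000
    (x,y),(a,b),t=cv2.minAreaRect(w.astype(np.float32))
    return np.round([x,y,a,b,t],1)
for k in blobs(red,40):
    print('red',k[:,0].mean(0),cv2.contourArea(k),rect(k,.012))
for k in blobs(blue,60):
    q=k[:,0].mean(0);print('blue',q,cv2.contourArea(k),rect(k,.046),ray(c,q,.046))
# tall points: spindle tops and others by cloud
z=P[...,2]; 
for n,(u,v) in dict(s1=(337,208),s2=(398,276),fl=(381,147),em=(194,256),r1=(198,187),r2=(175,150)).items():
    w=(slice(v-25,v+25),slice(u-25,u+25)); zz=z[w]; m=(zz>0.035)&(zz<0.15); p=P[w][m]; print(n,m.sum(),np.round(p.min(0),4),np.round(p.max(0),4),np.round(p[p[:,2]>p[:,2].max()-.008].mean(0),4))
cv2.imwrite('pics/b.png',cv2.resize(c['image'][120:300,150:500],None,fx=2.2,fy=2.2,interpolation=cv2.INTER_CUBIC))
E
```

```text
red [397.23036649 276.05759162] 2371.5 [ 376.3 -149.7  102.   120.5   82.1]
red [ 71.87826087 254.72173913] 125.5 [464.3 586.4  74.3  38.4   5.9]
red [336.49748744 205.59296482] 1984.5 [539.6 -22.2 100.7 120.2  77.8]
red [521.775  125.4125] 165.0 [ 720.7 -493.1   13.2  119.5   31.5]
red [468.5     46.4875] 135.0 [ 951.9 -397.3   29.3   81.6   55.9]
blue [195.5625  184.40625] 395.0 [604.8 299.4  52.7  52.8   1. ] [[0.60388819 0.29924703 0.046     ]]
blue [172.43333333 147.6       ] 345.0 [695.7 356.6  52.3  49.7  86.9] [[0.69650252 0.35586536 0.046     ]]
s1 69 [ 0.5318 -0.0291  0.0363] [ 0.5465 -0.0136  0.0915] [ 0.5395 -0.0214  0.087 ]
s2 77 [ 0.368  -0.1563  0.0357] [ 0.383  -0.1413  0.0924] [ 0.3758 -0.1487  0.088 ]
fl 157 [ 0.6625 -0.149   0.0354] [ 0.6938 -0.1193  0.0761] [ 0.6781 -0.1353  0.0731]
em 449 [0.4152 0.2767 0.0351] [0.4683 0.3308 0.0488] [0.4419 0.3039 0.0447]
r1 397 [0.5766 0.2729 0.0356] [0.6301 0.3271 0.0485] [0.603  0.2999 0.0445]
r2 391 [0.6285 0.292  0.035 ] [0.7247 0.3842 0.0494] [0.6942 0.3562 0.0446]
```

```bash
python3 - <<'E'
from h import *
d=np.load('pics/a_top.npz');c=dict(image=d['image'],M=d['M'],intrinsics=d['intrinsics'])
p=ray(c,(433,224),.012)[0]; print(p)
def save(n,f):
    c=snap(n); cv2.imwrite(f'pics/{f}.png',c['image']); np.savez(f'pics/{f}.npz',image=c['image'],z_map=c['z_map'],M=c['M'],intrinsics=c['intrinsics'])
manip.move_pose([.54,-.022,.18],down(np.pi/2-.21)); save('wrist','w_stand'); print(manip.state()['joint_pos'],manip.state()['clock'])
manip.move_pose([p[0]+.005,p[1],.085],down(np.pi/2)); save('wrist','w_clip'); print(manip.state()['joint_pos'],manip.state()['clock'])
a=cv2.imread('pics/w_stand.png');b=cv2.imread('pics/w_clip.png')
cv2.imwrite('pics/c.png',np.vstack([cv2.resize(a[50:350],None,fx=1,fy=1),b[50:350]]))
E
```

```text
[ 0.4883067  -0.24419292  0.012     ]
[-8.55827173e-02  5.54837701e-02  1.95577744e+00  1.49549507e-04
  1.13018360e+00 -1.44754046e+00] 2.925
[-5.03218222e-01  1.76391710e-01  2.01388317e+00  5.61801487e-04
  9.50140242e-01 -2.07494987e+00] 3.9417
```

View pics/c.png

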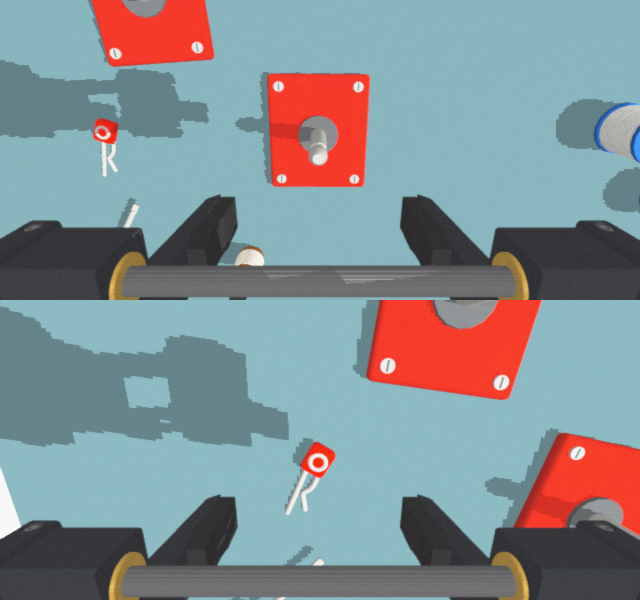

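The stand view (top half) shows the target spindle top at about (319,155) px in the crop. In the clip view (bottom half) the tab is at (318,210) in full-image coordinates, with its legs running down-left and the straight leg on the left (tip near 289,263).

```bash
cat >> h.py <<'E'
def load(f):
    d=np.load(f'pics/{f}.npz'); return {k:d[k] for k in d}
def save(n,f):
    c=snap(n); cv2.imwrite(f'pics/{f}.png',c['image']); np.savez(f'pics/{f}.npz',image=c['image'],z_map=c['z_map'],M=c['M'],intrinsics=c['intrinsics']); return c
E
python3 - <<'E'
from h import *
c=load('w_stand'); red,_=masks(c['image'])
k=max((k for k in blobs(red,300) if abs(k[:,0,0].mean()-320)<40),key=cv2.contourArea)
w=ray(c,k[:,0],.012)[:,:2]*1000; r=cv2.minAreaRect(w.astype(np.float32)); print('stand base',r, k[:,0].min(0),k[:,0].max(0))
P=cloud(c)
sub=P[150:260,270:370].reshape(-1,3); q=sub[(sub[:,2]>.03)&(sub[:,2]<.11)]; print(q.min(0),q.max(0)); t=q[q[:,2]>.083]; print('spindle top',t.mean(0),len(t))
# spindle silhouettes: non-red bright in image: row-wise centre of spindle edges via zmap
Z=P[...,2]
for v in range(180,225,4):
    u=np.where((Z[v,280:360]>.03))[0]+280
    if len(u): print(v,u.min(),u.max(),Z[v,u].mean().round(4), ray(c,(u.mean(),v),float(Z[v,u].mean()))[0].round(4))
c=load('w_clip'); red,_=masks(c['image'])
k=[k for k in blobs(red,60) if np.hypot(*(k[:,0].mean(0)-[318,210]))<30]; k=max(k,key=cv2.contourArea)
for z in (.012,.006): print('tab',z,cv2.minAreaRect((ray(c,k[:,0],z)[:,:2]*1000).astype(np.float32)))
im=cv2.resize(c['image'][180:280,260:360],None,fx=6,fy=6,interpolation=cv2.INTER_CUBIC); cv2.imwrite('pics/d.png',im)
h=cv2.cvtColor(c['image'],cv2.COLOR_BGR2HSV); m=cv2.inRange(h,(0,0,170),(180,50,255)); 
for v in range(215,270,3): print(v,np.where(m[v,270:340])[0]+270)
E
```

```text
stand base ((542.0451049804688, -21.852230072021484), (101.75243377685547, 121.67816925048828), 77.76139068603516) [267 124] [369 236]
[ 0.53507378 -0.02963349  0.03003973] [ 0.55055705 -0.01412212  0.0916783 ]
spindle top [ 0.54158024 -0.02166471  0.08743791] 264
184 312 323 0.0372 [ 0.5363 -0.0208  0.0372]
188 311 325 0.0498 [ 0.5368 -0.0204  0.0498]
192 310 326 0.0614 [ 0.5373 -0.0205  0.0614]
196 310 326 0.0747 [ 0.5369 -0.0204  0.0747]
200 309 326 0.0835 [ 0.5376 -0.0209  0.0835]
204 309 327 0.0871 [ 0.5399 -0.021   0.0871]
208 309 326 0.0886 [ 0.5427 -0.022   0.0886]
212 311 324 0.0885 [ 0.5461 -0.0227  0.0885]
220 348 348 0.3255 [ 0.4612 -0.0038  0.3255]
224 355 355 0.3255 [ 0.4612 -0.0038  0.3255]
tab 0.012 ((491.7685852050781, -244.00936889648438), (19.6296443939209, 24.21953010559082), 58.84206008911133)
tab 0.006 ((493.92706298828125, -244.03305053710938), (20.167936325073242, 24.88365364074707), 58.84218215942383)
215 [309 310 311 312 324 325 326 327 331]
218 [311 312 313 314 315 316 317 318 319 320 321 322 323 324 325 329]
221 [303 304 305 317 318 327]
224 [302 303 304 305 306 307 310 325]
227 [301 302 303 304 305 315 322]
230 [299 300 301 302 303 304 314 315 316 317 318]
233 [298 299 300 301 302 303 312 313 314 315 316 317]
236 [297 298 299 300 301 302 310 311 312 313 314 315 316]
239 [295 296 297 298 299 300 305 306 307 308 309 310 311 312 313]
242 [294 295 296 297 298 299 301 302 303 304 305 306 307 308 309 310]
245 [293 294 295 296 297 300 301 302 303 304 305]
248 [291 292 293 294 295 296 300 301 302 303 304 305 306]
251 [290 291 292 293 294 295 302 303 304 305 306]
254 [289 290 291 292 293 302 303 304 305 306 307]
257 [287 288 289 290 291 292 303 304 305 306 307]
260 [286 287 288 289 290 291 303 304 305 306 307]
263 [285 286 287 288 289]
266 []
269 []
```

View pics/d.png

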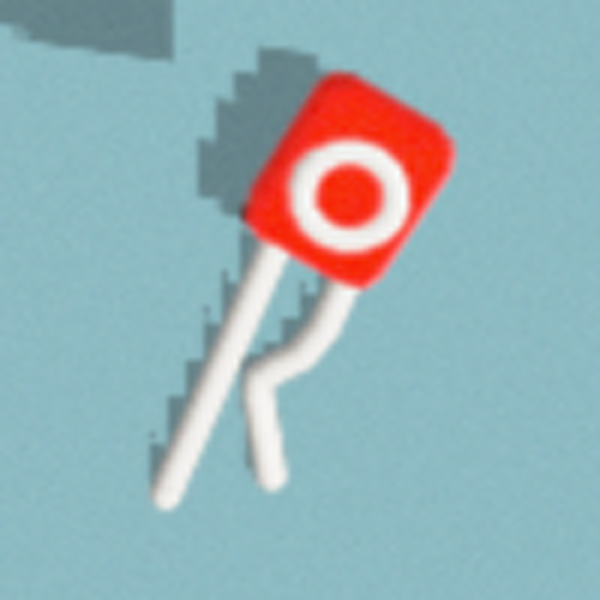

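```bash
python3 - <<'E'
from h import *
c=load('w_clip'); h=cv2.cvtColor(c['image'],cv2.COLOR_BGR2HSV); m=cv2.inRange(h,(0,0,150),(180,60,255))
pts=[]
for v in range(224,262):
    u=np.where(m[v,270:340])[0]+270; 
    run=np.split(u,np.where(np.diff(u)>1)[0]+1)[0]
    if 4<=len(run)<=7: pts.append((run.mean(),v))
w=ray(c,pts,.0022)[:,:2]; d=np.linalg.svd(w-w.mean(0))[2][0]; d*=np.sign(d[0])
print('leg ang deg',np.degrees(np.arctan2(d[1],d[0])),len(pts), 'res mm',1000*np.abs((w-w.mean(0))@[-d[1],d[0]]).max())
n=np.array([-d[1],d[0]]); print('origin from leg: tab centre perpendicular offset mm', 1000*((np.array([.4918,-.244])-w.mean(0))@n))
y=np.pi/2+.25
manip.move_pose([.604,.2995,.16],down(y))
c=save('wrist','w_reel'); _,bl=masks(c['image'])
k=[k for k in blobs(bl,200)]
for q in k:
    cc,r=cv2.minEnclosingCircle((ray(c,q[:,0],.046)[:,:2]*1000).astype(np.float32)); print('blue',q[:,0].mean(0),cc,r)
P=cloud(c).reshape(-1,3); t=P[(abs(P[:,2]-.046)<.003)&(np.hypot(P[:,0]-.604,P[:,1]-.2995)<.045)]; print(len(t),(t.min(0)+t.max(0))/2,t.max(0)-t.min(0)); print(manip.state()['clock'])
E
```

```text
leg ang deg -23.005526804384463 29 res mm 0.3096764302397879
origin from leg: tab centre perpendicular offset mm 3.859195564973668
blue [352.23129252 296.95238095] (698.3302001953125, 356.9554443359375) 28.207843780517578
blue [319.70103093 186.19587629] (602.808837890625, 298.8448181152344) 31.60884666442871
blue [623.44758065 191.55241935] (538.1876220703125, 557.1336669921875) 38.2874755859375
2491 [0.60709729 0.29978157 0.04542887] [0.05604559 0.05506137 0.00480399]
6.0083
```

View pics/w_reel.png

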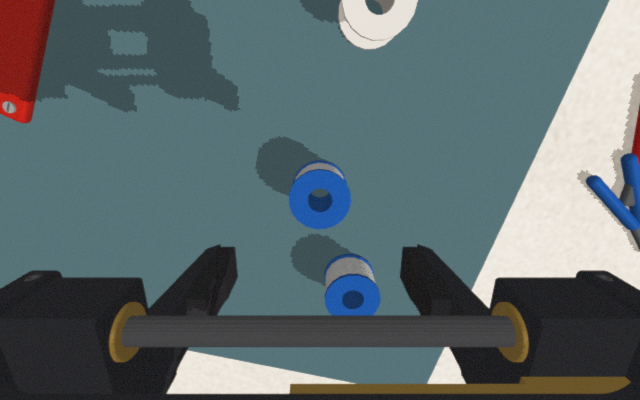

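Wrist view: the reel to take is at (320,200) px with its bore at (320,200). The other blue reel is at (352,297). Grasping now.

```bash
python3 - <<'E'
from h import *
manip.move_linear([.6068,.2997,.10],rate=.2)
manip.move_linear([.6068,.2997,.024],rate=.12)
manip.set_gripper(.03,force=40); print(manip.state()['gripper_width'])
manip.move_linear([.6068,.2997,.15],rate=.2)
print(manip.state()['contact_force'],manip.state()['clock'])
c=save('wrist','w_held')
T=tool(); P=cloud(c); Pt=(P-T[:3,3])@T[:3,:3]   # tool coords: x along fingers
q=Pt.reshape(-1,3); _,bl=masks(c['image']); s=q[(bl.ravel()>0)]
s=s[(np.abs(s[:,1])<.04)&(np.abs(s[:,2])<.045)&(np.abs(s[:,0])<.05)]
print(len(s),'top x',np.percentile(s[:,0],[2,20,50,80]))
xt=np.percentile(s[:,0],20); t=s[np.abs(s[:,0]-xt)<.003]; print('centre tool yz',(t.min(0)+t.max(0))/2,t.max(0)-t.min(0))
E
```

```text
0.054479680451913814
[-0.90526461  0.41125496 -5.02151291] 8.6333
9271 top x [-0.02298172 -0.02226994 -0.02170451 -0.01960752]
centre tool yz [-0.02160602  0.00041109 -0.00458373] [0.00462216 0.05599614 0.04691694]
```

View pics/w_held.png

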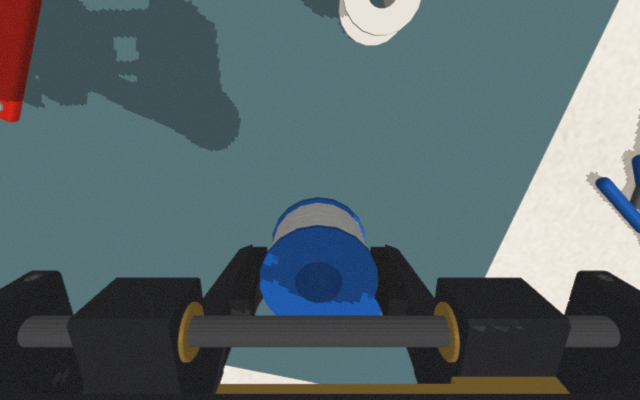

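The reel is held centrally, with the bore at about (320,282) px. Next is the stand.

```bash
cat >> h.py <<'E'
def S(): return manip.state()
def guarded(p0,d,dist,step,rate,fmax,f0):
    """step along d from p0; stop when force change exceeds fmax"""
    s=0
    while s<dist-1e-9:
        s=min(s+step,dist); manip.move_linear(list(np.array(p0)+np.array(d)*s),rate=rate)
        f=S()['contact_force']-f0
        if np.linalg.norm(f)>fmax: break
    return s,f
E
python3 - <<'E'
from h import *
c=load('w_held'); T=np.eye(4); s=S()
T=tool(); w=ray(c,(320,282),T[2,3]+.022)[0]; b=(w-T[:3,3])@T[:3,:3]; print('bore in tool',b)
off=b[1:] if np.abs(b[1:]).max()<.004 else np.zeros(2)
rv=down(np.pi/2-.21); Rm=R.from_rotvec(rv).as_matrix(); o=Rm[:,1]*b[1]+Rm[:,2]*b[2]
tgt=np.array([.5417,-.0217,0])-o*(1 if np.linalg.norm(o)<.003 else .5); tgt[2]=0; print(tgt,o)
manip.move_pose(list(tgt+[0,0,.165]),rv)
manip.move_linear(list(tgt+[0,0,.125]),rate=.15); manip.dwell(.2)
f0=S()['contact_force']; print(f0,S()['clock'])
print(guarded(tgt+[0,0,.125],[0,0,-1],.055,.008,.08,6,f0),S()['tool_pos'],S()['clock'])
E
```

```text
bore in tool [-2.20009478e-02  9.72799585e-04 -2.04942916e-05]
[ 0.54151725 -0.0226557   0.        ] [1.82745653e-04 9.55700306e-04 1.00873211e-20]
[-0.59734178 -0.02729271 -3.80108844] 10.55
(0.055, array([ 0.35990714,  0.97167073, -1.23987369])) [ 0.54089291 -0.02260567  0.06932052] 12.3
```

```bash
python3 - <<'E'
from h import *
f0=np.array([-.6,0,-3.8]); p=np.array([.54151725,-.0226557,.070])
print(guarded(p,[0,0,-1],.026,.006,.08,6,f0),S()['tool_pos'])
p[2]=.044
print(guarded(p,[0,0,-1],.006,.0015,.03,5,f0),S()['tool_pos'],S()['clock'])
manip.set_gripper(.08); manip.dwell(.2)
q=S()['tool_pos']; manip.move_linear([q[0],q[1],.16],rate=.25)
c=save('wrist','w_seat'); P=cloud(c).reshape(-1,3)
_,bl=masks(c['image']); s=P[bl.ravel()>0]; s=s[np.hypot(s[:,0]-.5417,s[:,1]+.0217)<.05]
t=s[s[:,2]>.055]; print('reel top z',np.median(t[:,2]),(t.min(0)+t.max(0))/2,S()['clock'])
E
```

```text
(0.026, array([ 0.56867094,  0.15305691, -0.45411012])) [ 0.54145581 -0.02264495  0.04392154]
(0.0045000000000000005, array([-1.59672407,  0.74324597,  6.11450701])) [ 0.54196255 -0.02269834  0.04033462] 14.3
reel top z 0.06160289460642071 [ 0.54145849 -0.02237095  0.06978106] 15.7333
```

View pics/w_seat.png

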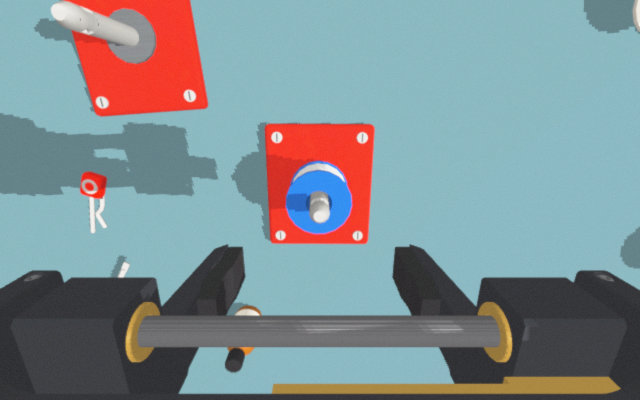

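The reel is seated: its top is at z = 61.6 mm, and it sits round the spindle at px (319,205). Now the clip.

```bash
python3 - <<'E'
from h import *
rv=down(np.radians(58.84)); p=np.array([.4920,-.2435,0])
print(inverse_kinematics([p[0],p[1],.05],rv))
manip.set_gripper(.05); manip.move_pose(list(p+[0,0,.08]),rv)
manip.dwell(.1); f0=S()['contact_force']
manip.move_linear(list(p+[0,0,.012]),rate=.12)
print(guarded(p+[0,0,.012],[0,0,-1],.0095,.003,.05,4,f0),S()['tool_pos'])
manip.set_gripper(.0,force=30); print(S()['gripper_width'],S()['tool_pos'],S()['clock'])
manip.move_linear(list(p+[0,0,.11]),rate=.15)
print(S()['gripper_width'],S()['clock'])
c=save('wrist','w_ch'); 
cv2.imwrite('pics/e.png',cv2.resize(c['image'][230:390,220:420],None,fx=3.6,fy=3.6,interpolation=cv2.INTER_CUBIC))
E
```

```text
[-5.04948438e-01  2.21050612e-01  2.03878401e+00 -4.44089210e-16
  8.81758033e-01 -1.53190017e+00]
(0.0095, array([-0.34543202,  0.48603109, -0.1499008 ])) [ 0.49200097 -0.24351674  0.00249673]
0.01925876230031309 [ 0.49202391 -0.24350572  0.00252737] 19.6667
0.019640627062803683 20.5333
```

View pics/e.png

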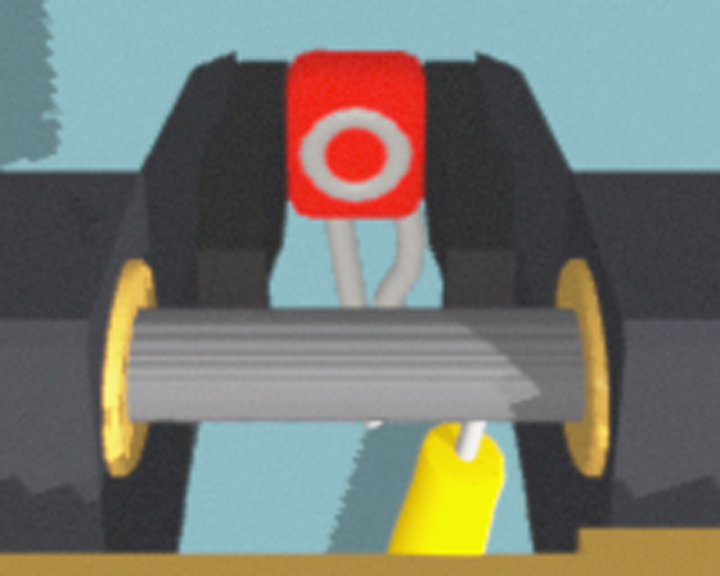

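The tab is squarely in the jaws. The straight leg leaves the tab at about zoom (341,225) and its tip shows under the rod at zoom (372,425).

```bash
cat > leg.py <<'E'
from h import *
def leg(c,T,verbose=False):
    """straight leg line in tool frame (y=a+b*z), seen between tab and rod; also tip spot below the rod"""
    h=cv2.cvtColor(c['image'],cv2.COLOR_BGR2HSV); m=cv2.inRange(h,(0,0,95),(180,45,255)); pts=[]
    for v in range(292,315):
        u=np.where(m[v,300:345])[0]+300
        if len(u)==0: continue
        run=np.split(u,np.where(np.diff(u)>1)[0]+1)[0]
        if verbose: print(v,run)
        if 5<=len(run)<=9: pts.append((run.mean(),v))
    if verbose:
        for v in range(345,352): print(v,np.where(m[v,312:335])[0]+312)
    w=(ray(c,pts,T[2,3]-.0003)-T[:3,3])@T[:3,:3]
    b,a=np.polyfit(w[:,2],w[:,1],1); return a,b,w
E
python3 - <<'E'
from leg import *
c=load('w_ch'); T=tool(); a,b,w=leg(c,T,True); print('y at z=0',a,'slope',b,len(w),w[[0,-1],1:])
tip=(ray(c,(220+372/3.6,230+425/3.6),T[2,3]-.0003)[0]-T[:3,3])@T[:3,:3]; print('tip',tip,'pred',a+b*tip[2])
for nm,uv in dict(coil=(220+356/3.6,230+155/3.6)).items(): print(nm,(ray(c,uv,T[2,3]+.0095)[0]-T[:3,3])@T[:3,:3])
E
```

```text
292 [310 311 312 313 314 315 316 317 318]
293 [310 311 312 313 314 315 316 317 318]
294 [311 312 313 314 315 316 317 318]
295 [311 312 313 314 315 316 317 318]
296 [311 312 313 314 315 316 317 318]
297 [311 312 313 314 315 316 317 318 319]
298 [311 312 313 314 315 316 317 318 319]
299 [311 312 313 314 315 316 317 318 319]
300 [312 313 314 315 316 317 318 319]
301 [312 313 314 315 316 317 318 319]
302 [312 313 314 315 316 317 318 319]
303 [312 313 314 315 316 317 318 319 320]
304 [312 313 314 315 316 317 318 319 320]
305 [313 314 315 316 317 318 319 320]
306 [313 314 315 316 317 318 319 320]
307 [313 314 315 316 317 318 319 320]
308 [313 314 315 316 317 318 319 320]
309 [313 314 315 316 317 318 319 320]
310 [313 314 315 316 317 318 319 320 321]
311 [313 314 315 316 317 318 319 320 321]
312 [314 315 316 317 318 319 320 321]
313 [314 315 316 317 318 319 320 321]
314 [314 315 316 317 318 319 320 321]
345 [312 313 314 315 316 317 318 319 320 321 322 323 324 325 326 327 328 329
 330 331 332 333 334]
346 [312 313 314 315 316 317 318 319 320 321 322 323 324 325 326 327 328 329
 330 331 332 333 334]
347 [320 321 322 323 324 325 326 333 334]
348 [321 322 323 324 325]
349 []
350 []
351 []
y at z=0 -0.004153722820606307 slope 0.13634087820078872 23 [[-0.00142605  0.02009806]
 [ 0.00050724  0.03472866]]
tip [0.0001565  0.00396153 0.05899798] pred 0.003890113322378222
coil [-0.00950532  0.00126668  0.00212982]
```

```bash
cat > ins.py <<'E'
from leg import *
TH=np.arctan(.1363); Z0=.0023; A,B=-.00415,.1363
HEAD=np.radians(-12.24); YAW=HEAD-TH+np.pi/2; RV=down(YAW); RM=R.from_rotvec(RV).as_matrix()
D=np.array([np.cos(HEAD),np.sin(HEAD),0]); N=np.array([-D[1],D[0],0])
SP=np.array([.5417,-.0217,0]); ZT=.0713
def at(x,lat=0,dz=0):
    """TCP with spindle axis at wire coordinate x (m) on the straight leg, shifted lat to the left"""
    z=Z0+x*np.cos(TH)+.005*np.sin(TH); y=A+B*z
    p=SP-RM[:,2]*z-RM[:,1]*y+N*lat; p[2]=ZT+dz; return p
E
python3 - <<'E'
from ins import *
manip.move_pose(list(at(.085,dz=.05)),RV); manip.move_linear(list(at(.080)),rate=.12); manip.dwell(.15)
s=S(); print(at(.08),s['tool_pos'],s['joint_pos'],s['clock'],s['contact_force'])
T=tool(); c=save('wrist','w_pre'); a,b,w=leg(c,T); print(a,b)
P=(cloud(c)-T[:3,3])@T[:3,:3]
for v in range(346,382,3):
    q=P[v,290:360]; k=(np.abs(q[:,0])<.025)&(q[:,2]>.05)&(q[:,2]<.1); u=np.where(k)[0]
    if len(u): print(v,u.min()+290,u.max()+290,len(u),q[k].mean(0).round(4), q[k][:,1].min().round(4),q[k][:,1].max().round(4))
cv2.imwrite('pics/f.png',cv2.resize(c['image'][230:400,220:420],None,fx=3.4,fy=3.4,interpolation=cv2.INTER_CUBIC))
E
```

```text
[ 4.62003534e-01 -2.03138385e-04  7.13000000e-02] [ 0.46297662 -0.00048564  0.07227977] [-5.48509002e-02  3.38726848e-02  2.20298684e+00 -1.10856957e-05
  9.02817209e-01 -1.27608324e+00] 22.275 [-0.14447377 -0.24746323 -0.49582079]
-0.0015336568102547702 -0.0042788467228894005
349 290 359 70 [0.0106 0.0047 0.0691] -0.0172 0.0266
352 290 359 69 [0.0116 0.0045 0.0725] -0.0173 0.0269
355 290 359 66 [0.0113 0.0048 0.0746] -0.0174 0.0267
358 290 359 69 [0.0118 0.0048 0.0775] -0.0175 0.0268
361 290 359 69 [0.0106 0.0049 0.0789] -0.0174 0.0269
364 290 359 70 [0.0097 0.0047 0.0803] -0.0174 0.0271
367 290 359 70 [0.0088 0.0047 0.0819] -0.0177 0.0273
370 290 359 69 [0.0079 0.0048 0.0835] -0.0177 0.0273
373 290 359 70 [0.0069 0.0047 0.0848] -0.0179 0.0274
376 290 359 70 [0.0057 0.0046 0.0859] -0.0179 0.0277
379 291 359 67 [0.0045 0.0048 0.0871] -0.0173 0.0278
```

View pics/f.png

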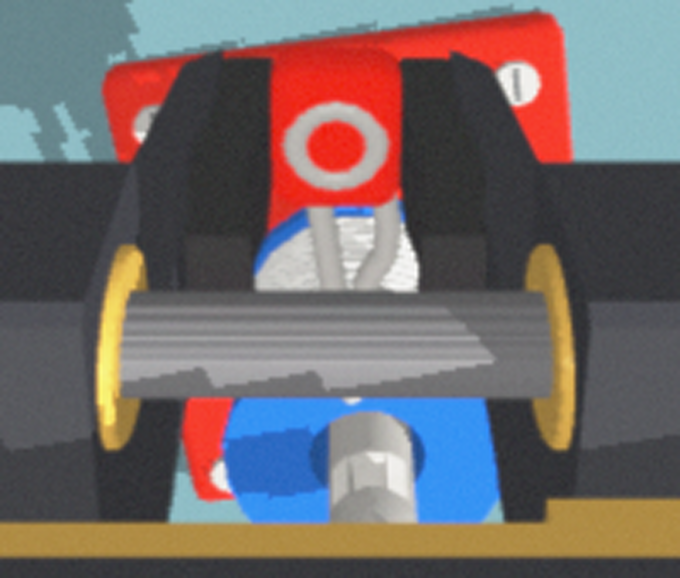

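The pre-insertion view shows the leg tip at zoom (351,400) and the spindle centred at column ~371. That puts it at tool y ≈ 7.1 mm, against 7.0 mm predicted for the leg line, so they are aligned. I'll insert under force guard.

```bash
python3 - <<'E'
from ins import *
s=S(); f0=s['contact_force']; print(at(.08)-s['tool_pos'],f0)
for x in np.arange(.078,.0459,-.002):
    manip.move_linear(list(at(x)),rate=.04); s=S(); f=s['contact_force']-f0
    print(round(x,4),'axial %.2f lat %.2f z %.2f'%(f@D,f@N,f[2]),'lag',((at(x)-s['tool_pos'])*1000).round(2))
    if np.linalg.norm(f)>3.5: break
print(S()['clock'],S()['gripper_width'])
E
```

```text
[-0.00090729  0.00019553 -0.00098358] [-0.23722666 -0.48038942 -0.20886283]
0.078 axial -0.05 lat 0.49 z -0.07 lag [-0.45 -0.06 -0.45]
0.076 axial 0.85 lat 0.31 z 0.02 lag [-0.15 -0.02 -0.06]
0.074 axial 0.92 lat -0.26 z 0.20 lag [-0.14  0.01  0.  ]
0.072 axial 0.61 lat 1.76 z -0.18 lag [-0.17  0.02 -0.03]
0.07 axial 0.24 lat 0.64 z -1.00 lag [-0.16  0.02 -0.05]
0.068 axial 1.24 lat 0.20 z -0.61 lag [-0.16  0.03 -0.03]
0.066 axial 0.37 lat -0.10 z -0.52 lag [-0.15  0.01 -0.03]
0.064 axial -1.16 lat 1.52 z -0.74 lag [-0.16  0.02 -0.04]
0.062 axial 0.56 lat 0.65 z -0.06 lag [-0.17  0.03 -0.05]
0.06 axial 0.08 lat 0.40 z -0.97 lag [-0.17  0.02 -0.04]
0.058 axial -0.48 lat 0.63 z 0.05 lag [-0.14  0.03 -0.02]
0.056 axial -0.20 lat -0.07 z -0.43 lag [-0.17  0.02 -0.05]
0.054 axial -0.46 lat 0.10 z -0.74 lag [-0.16  0.03 -0.03]
0.052 axial 0.07 lat 0.35 z -0.60 lag [-0.16  0.03 -0.03]
0.05 axial 0.45 lat 0.68 z -0.89 lag [-0.16  0.05 -0.03]
0.048 axial 0.68 lat 0.30 z -0.53 lag [-0.16  0.01 -0.06]
0.046 axial 0.01 lat 1.26 z -0.78 lag [-0.16  0.02 -0.04]
26.575 0.01968335014664963
```

```bash
python3 - <<'E'
from ins import *
f0=np.array([0,0.,-.6])
for x in np.arange(.0445,.0224,-.0015):
    manip.move_linear(list(at(x)),rate=.03); s=S(); f=s['contact_force']-f0
    print(round(x,4),'axial %.2f lat %.2f z %.2f'%(f@D,f@N,f[2]),'lag',((at(x)-s['tool_pos'])*1000).round(2))
    if np.linalg.norm(f)>13: break
print(S()['clock'],S()['gripper_width'])
c=save('wrist','w_in'); t=snap('top'); cv2.imwrite('pics/t_in.png',t['image'])
cv2.imwrite('pics/g.png',cv2.resize(c['image'][230:400,220:420],None,fx=3.4,fy=3.4,interpolation=cv2.INTER_CUBIC))
E
```

```text
0.0445 axial -1.17 lat -0.18 z -0.14 lag [-0.11  0.02 -0.03]
0.043 axial -0.95 lat 0.69 z 0.32 lag [-0.08  0.01 -0.01]
0.0415 axial 0.02 lat 1.92 z 0.29 lag [ 0.05 -0.27  0.1 ]
0.04 axial -2.16 lat 3.92 z -0.67 lag [ 0.22 -0.41  0.21]
0.0385 axial -1.90 lat 4.53 z -0.61 lag [ 0.33 -0.47  0.28]
0.037 axial -2.62 lat 5.91 z -0.85 lag [ 0.7  -0.67  0.44]
0.0355 axial -3.81 lat 5.27 z -0.16 lag [ 0.61 -0.84  0.39]
0.034 axial -2.72 lat 5.95 z -0.99 lag [ 0.11 -0.89  0.15]
0.0325 axial -1.93 lat 7.71 z -0.41 lag [-0.36 -0.86 -0.06]
0.031 axial 0.61 lat 6.16 z 0.77 lag [-1.14 -0.75 -0.4 ]
0.0295 axial 2.94 lat 6.29 z -0.17 lag [-2.41 -0.52 -0.92]
0.028 axial 3.09 lat 5.99 z -1.81 lag [-3.31 -0.29 -1.13]
0.0265 axial 4.05 lat 5.44 z -3.15 lag [-3.08 -0.26 -1.06]
0.025 axial 3.16 lat 5.05 z -1.97 lag [-2.71 -0.06 -1.03]
0.0235 axial 3.26 lat 2.55 z -0.27 lag [-2.02  0.33 -0.85]
30.325 0.01992687528314012
```

View pics/g.png

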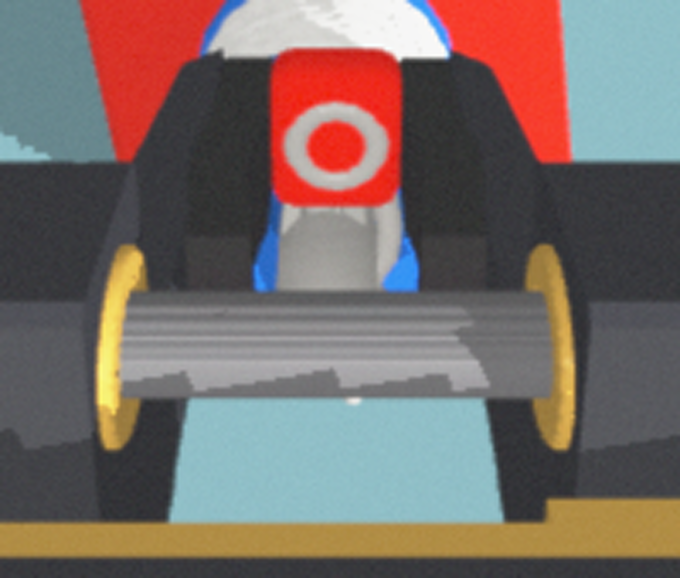

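The bent leg has snapped over. Past x ≈ 33 mm the axial force changed sign and the clip was pulled in, and the tip still shows beyond the spindle at zoom (353,400). I'll relax the arm, release and check.

```bash
python3 - <<'E'
from ins import *
manip.move_linear(list(at(.022)),rate=.02); manip.dwell(.2); s=S(); print(s['contact_force'],(at(.022)-s['tool_pos'])*1000)
manip.set_gripper(.05); manip.dwell(.2); q=S()['tool_pos']
manip.move_linear([q[0],q[1],.15],rate=.1); p=np.array([q[0],q[1],.15])-D*.01
manip.move_linear(list(p),rate=.1); manip.dwell(.2)
c=save('wrist','w_end'); red,bl=masks(c['image']); print(S()['clock'],S()['contact_force'])
P=cloud(c); r=P[red>0]; r=r[(r[:,2]>.066)&(r[:,2]<.095)&(np.hypot(r[:,0]-SP[0],r[:,1]-SP[1])<.06)]; top=r[r[:,2]>np.median(r[:,2])-.003]
ctr=(top.min(0)+top.max(0))/2; print('tab top z',np.median(r[:,2]),ctr,'dist',np.hypot(*(ctr-SP)[:2]))
b=P[bl>0]; b=b[(np.hypot(b[:,0]-SP[0],b[:,1]-SP[1])<.045)&(b[:,2]>.05)]; print('reel top',np.median(b[:,2]))
u,v=proj(c,[SP[0],SP[1],.07])[0].astype(int); u0=max(u-60,0);v0=max(v-60,0); print(u0,v0)
cv2.imwrite('pics/h.png',cv2.resize(c['image'][v0:v0+120,u0:u0+120],None,fx=5,fy=5,interpolation=cv2.INTER_CUBIC))
E
```

```text
[3.97163689 2.33243748 0.21678482] [-0.56595151  0.02513634 -0.26171154]
33.1167 [ 0.04373702  0.09872863 -0.99606808]
tab top z 0.07591930870186034 [ 0.52012217 -0.01314939  0.07636305] dist 0.023210251155317364
reel top 0.06168489089832638
258 189
```

View pics/h.png

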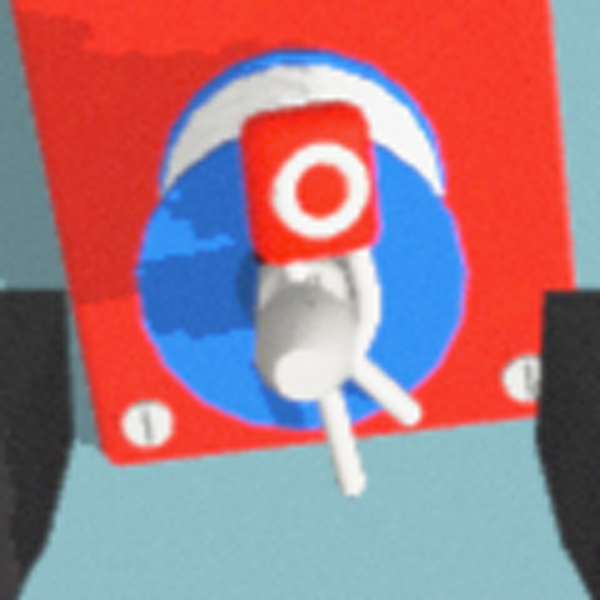

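The picture shows the straight leg through the spindle (tip at zoom (350,485)) and the bent leg closed round it on the right, with the tab 23 mm from the axis. I'll check the tab height, since the tab may droop.

```bash
python3 - <<'E'
from ins import *
c=load('w_end'); P=cloud(c)
for v in range(189+18,189+56,3):
    print(v,[tuple((P[v,u]*1000).round(1)) for u in (258+52,258+64,258+72)])
c=load('w_seat'); 
E
```

```text
207 [(np.float64(516.1), np.float64(-20.2), np.float64(34.3)), (np.float64(519.2), np.float64(-9.9), np.float64(36.1)), (np.float64(524.5), np.float64(-3.9), np.float64(27.7))]
210 [(np.float64(516.3), np.float64(-20.1), np.float64(41.7)), (np.float64(510.2), np.float64(-7.1), np.float64(70.1)), (np.float64(523.7), np.float64(-4.0), np.float64(37.8))]
213 [(np.float64(508.2), np.float64(-16.2), np.float64(73.4)), (np.float64(511.5), np.float64(-7.5), np.float64(73.2)), (np.float64(514.3), np.float64(-1.9), np.float64(71.3))]
216 [(np.float64(509.5), np.float64(-16.6), np.float64(76.6)), (np.float64(513.4), np.float64(-8.2), np.float64(74.3)), (np.float64(516.0), np.float64(-2.6), np.float64(72.9))]
219 [(np.float64(511.8), np.float64(-17.4), np.float64(76.5)), (np.float64(515.2), np.float64(-8.9), np.float64(75.9)), (np.float64(518.3), np.float64(-3.4), np.float64(73.2))]
222 [(np.float64(513.9), np.float64(-18.2), np.float64(77.0)), (np.float64(517.6), np.float64(-9.8), np.float64(75.4)), (np.float64(520.1), np.float64(-4.1), np.float64(74.5))]
225 [(np.float64(516.4), np.float64(-1
[... 508 characters left out ...]
at64(523.6), np.float64(-21.8), np.float64(76.3)), (np.float64(526.2), np.float64(-12.9), np.float64(77.7)), (np.float64(529.7), np.float64(-7.4), np.float64(74.5))]
237 [(np.float64(525.5), np.float64(-22.5), np.float64(77.4)), (np.float64(528.8), np.float64(-13.8), np.float64(77.2)), (np.float64(532.3), np.float64(-8.3), np.float64(74.1))]
240 [(np.float64(528.7), np.float64(-23.8), np.float64(75.5)), (np.float64(531.7), np.float64(-14.8), np.float64(76.2)), (np.float64(537.1), np.float64(-9.8), np.float64(69.0))]
243 [(np.float64(538.2), np.float64(-27.8), np.float64(59.6)), (np.float64(537.2), np.float64(-16.7), np.float64(69.4)), (np.float64(539.7), np.float64(-10.7), np.float64(68.9))]
```

The tab has drooped onto the reel's flange: its top is about 76.5 mm, so the underside is about 6 mm below the hole, against a limit of 7.5 mm. I'll do one plane-fit recheck for height and rest, and hand in if it is steady.

```bash
python3 - <<'E'
from ins import *
def fit(c):
    P=cloud(c); red,bl=masks(c['image']); h=red>0; h=cv2.erode(h.astype(np.uint8),np.ones((3,3)))>0
    q=P[h]; q=q[(q[:,2]>.068)&(np.hypot(q[:,0]-.5201,q[:,1]+.0142)<.009)]
    A_=np.c_[q[:,:2]-[.5201,-.0142],np.ones(len(q))]; k=np.linalg.lstsq(A_,q[:,2],rcond=None)[0]
    b=P[bl>0]; b=b[(np.hypot(b[:,0]-SP[0],b[:,1]-SP[1])<.045)&(b[:,2]>.05)]; bias=.062-np.median(b[:,2])
    n=np.array([-k[0],-k[1],1]); n/=np.linalg.norm(n); top=np.array([.5201,-.0142,k[2]+bias]); u=top-.012*n
    print('slopes',k[:2].round(3),'underside rel hole mm',1000*(u[2]-.071),'hdist mm',1000*np.hypot(*(u-SP)[:2]),'bias',bias,len(q))
    return 1000*(u[2]-.071)
fit(load('w_end')); manip.dwell(.8)
z=fit(save('wrist','w_end2')); print(S()['clock'])
t=snap('top'); fl=load('a_top')
for n,(u,v) in dict(em=(194,256),fl=(381,147),dr=(450,158)).items(): print(n,np.abs(t['image'][v-20:v+20,u-20:u+20].astype(int)-fl['image'][v-20:v+20,u-20:u+20]).mean())
if z>-7.2: order.close_job(); print('closed')
E
```

```text
slopes [ 0.082 -0.142] underside rel hole mm -5.540187112856435 hdist mm 21.430026019263355 bias 0.00031510910167362183 127
slopes [ 0.079 -0.162] underside rel hole mm -5.615799532203411 hdist mm 21.409516303265104 bias 0.00035324666211591915 125
33.9667
em 1.6685416666666666
fl 23.386666666666667
dr 1.891875
the job is handed in; nothing more can be done
closed
```

The job is handed in at about 34 s: the reel is on the red stand and locked with the R-clip, and I let go of both. No verdict was reported.

- **Reel:** I took the nearer blue reel and lowered it onto the farther stand until I felt about 6 N. Its top measured 61.7 mm above the bench, where fully seated is 62 mm.
- **Wire swing:** I saw it at about 0.14 rad before the grasp and 0.136 rad once held. I turned the tab to line the leg up with the hole.
- **Clip:** The leg went in with no more than about 2 N. The bent leg then rode over the spindle with about 8 N in total on the wrist, well under the 25 N limit. The pull reversed past the nose, which is the snap.

| Last check after letting go | Measured | Limit |
|---|---|---|
| Tab middle to spindle axis | 21.4 mm (plane fit), 23.2 mm (outline); these two disagree | under 26.5 mm |
| Tab underside below the hole | about 5.6 mm | up to 7.5 mm |
| Tab movement over 0.8 s | less than 0.1 mm | at rest |

- **Droop:** The tab was level with the hole while I held it. It tilted and dropped about 3 mm when released, probably onto the reel's flange, which is why its height is so near the limit.
- **Bystanders:** The empty reel and the screwdriver look unchanged in the top view. The picture patch around the flux bottle did differ from the start, and I handed in without finding out why. The arm or its shadow in that view is the likely cause, since the gripper never worked near the bottle, but its position was not confirmed.

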